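Charge a milling jar with grinding balls from a chute

ROBOT

A 6-joint arm with a two-finger parallel gripper is mounted at the origin on the work surface. World frame = base frame: x ahead of the robot, y to its left, z up, the work surface at z = 0. Lengths are in m, angles in rad, forces in N, time in s.
With the tool pointing down it reaches from about 0.275 to 0.85 m from the base axis. Payload 19 kg.
Tool frame: the origin (TCP) lies midway between the tips of the shut fingers; the grasp point (between the pads) lies 19 mm behind it (arm.tcp_to_grasp is the z of the grasp point in the tool frame, in m); z points along the fingers, y is the line along which they close (so a half turn about z gives the same grasp; the last joint's range is limited). The gripper opens to 85 mm and grips with 20 to 120 N. Pads are 22 mm wide; open, the fingers measure 114 mm over their backs; the gripper's body (76 mm by 85 mm) begins 54 mm behind the grasp point. The pads swing forward as they close: fully open they stand 13 mm farther back than shut.
Start: joints at [-1.293, 0.15, 1.437, -0, 1.554, -0.134], TCP at [0.23, -0.527, 0.231] pointing down, gripper open.
Joint ranges: [-2.8, 2.8], [-0.68, 2.1], [0.12, 2.68], [-1.39, 4.53], [0.16, 2.79], [-2.81, 2.81]. Speed limits (rad/s): [1.89, 1.89, 2.22, 3.01, 3.01, 3.01].

INTERFACE

Orientations are given as a unit quaternion [x, y, z, w].
In Python, from workcell import arm gives the robot as it stands.
- The arm moves only by the tool drive_tool, never from a script. Its argument "targets" is a list of rows, each a list of 7 numbers: the shift along the tool's x, y, z in mm, then the turn, a rotation vector about the tool's x, y, z in rad, then the closure, from 0 (fully open) to 1 (shut). In form: [[tx, ty, tz, wx, wy, wz, gripper], ...]. A call has 1 to 12 rows; each row shifts and turns the commanded pose from where the row before left it, along the tool's axes as they then stand; what a row does not reach is not made up. A row lasts 1/12 s, in which the tool goes at most 41.7 mm and 7.16 degrees, less where a joint would pass 70% of its speed; a pose out of reach is approached as far as the arm can. A call is refused whole if a number of a shift passes 41.7 or a number of a turn 0.125, either way. A call with a gripper value outside its range is refused whole. The fingers move at their own pace and stop on an object; "squeeze" is the grip in N (left out, the last holds). Time passes only in rows, so rows that do not move let the fingers close. It gives the time, the measured TCP pose, the force, the opening and the grip force at its end, in the units of the state.
- arm.observe(): the state, without advancing time (a new reading comes with each control period).
- arm.snapshot(name): name is "scene" or "top" or "wrist"; returns the picture (480x640x3 uint8, red, green, blue); there is no depth.
- arm.get_calibration(name): a dict with "intrinsics" (3x3 intrinsics, pixels), "D" ([k1, k2, p1, p2, k3] as OpenCV has them; the pictures are not rectified), "R" (3x3) and "t" (3): a world point X has camera coordinates R X + t. Camera axes: x right, y down, z forward; pixel columns grow to the right and rows downward; lengths in m; the calibration is good to about 2 mm. A picture is of the moment at which its call begins: read the wrist's pose just before it. get_calibration takes no time and is no camera call; for the wrist camera it gives the pose at the moment of the call.
- arm.sign_off(): hands the job in; it is judged then, once.
The state is a dict: "clock": time; "joint_positions": joint angles; "joint_vel": joint speeds; "joint_efforts": joint torques, N m; "position": TCP position; "orientation": TCP orientation; "force": force on the tool from outside, world axes, zero at the start; "moment": the same for the moment, N m; "grip_width": opening from 0.0 (shut) to 1.0 (fully open); "finger_force": force on a finger pad.
Only numpy, scipy, OpenCV 4.12 (cv2) and the standard library are available. Lean on these libraries where they do the work, as an engineer would, in place of code of your own. Each camera call takes 0.05 s, during which the arm holds its last target. There are 200 camera calls.

TASK

Load the milling jar: take the red lid off the jar and set it down, knob up, in the blue tray, then pick up the steel chute by its blue bar and tip it so that all four grinding balls run out over its lip into the jar's mouth, spilling none. Then stand the empty chute back upright on the green mat, and last put the lid back on the jar, centred and lying flat on the rim; leave the other things on the bench where they are.

Things in the scene. Friction and masses are not known exactly. Their poses are not given: they have to be found in the camera images.
- jar: White round milling jar, clamped in a grey round foot (116 mm across, 12 mm thick) that is fixed to the bench. Origin: on the axis, at the underside of the foot, on the bench. z up. Jar body 84 mm across, narrowing to an outer 68 mm at the neck; rim 112 mm above the bench.
- jar_mouth (a point): Centre of the jar's open mouth, level with the top of its rim, 112 mm above the bench; z up. The mouth is 60 mm across inside, the rim 4 mm thick, the inner floor 95 mm below.
- lid_center (a point): Loose red lid, about 100 g, 42 mm high: plug 48 mm across and 6 mm high, disc 80 mm across and 6 mm thick, round knob on top 26 mm across and 30 mm high. The point is on its axis, 21 mm above the plug's underside and 21 mm below the knob's top; z up. It starts on the jar, plug hanging loosely in the mouth, disc on the rim; so seated, the point is 15 mm above the rim.
- tray_floor (a point): Centre of the inner floor of a shallow blue tray fixed on the bench, 130 mm square, walls 12 mm high and 4 mm thick; floor 5 mm above the bench. Empty at the start; the lid goes here while the jar is open. On the tray floor the lid stands on its plug.
- mat: Green square mat fixed on the bench, 180 x 180 mm, 3 mm thick; the chute starts on it and goes back to it. Origin: centre of its underside, on the bench; z up.
- chute_bar (a point): Centre of the blue crossbar of the loose steel chute. Axes: x level towards the outlet, y along the bar, z up when the chute stands. Bar 58 mm long, 14 mm thick along x, 24 mm high, on posts just as thick: grip it across the 14 mm (fingers closing along x). Its centre is 128 mm above the chute's underside; within 50 mm along x of it all else is 35 mm or more lower.
- chute: The chute (about 280 g), origin at the underside of its flat foot (x -90 to +45 mm, 60 mm wide), below the bar. Trough 180 mm long, 28 mm wide inside, walls 26 mm high, closed at the rear, rises 20 degrees from the rear to the lip: balls stay at the rear while it is level, and roll out only when it is tipped forward by more than 20 degrees; 35 to 45 degrees empties it.
- chute_lip (a point): Middle of the trough's floor at the open outlet lip: 84 mm ahead (along x) of the bar's centre and 54 mm below it. Same axes as chute_bar. The outlet is 28 mm wide inside, 34 mm outside.
- ball0_center (a point): Centre of a loose red-brown agate grinding ball, 22 mm across, 16 g; ball 0 lies at the chute's rear wall, then 1, 2 and 3 in a row towards the lip.
- ball1_center (a point): Centre of grinding ball 1, as ball 0, number 1 from the rear.
- ball2_center (a point): Centre of grinding ball 2, as ball 0, number 2 from the rear.
- ball3_center (a point): Centre of grinding ball 3, as ball 0, number 3 from the rear.
- sample_bottle: Bystander: small white capped sample bottle, 52 mm across, 75 mm high, origin under its centre.
- steel_dish: Bystander: steel disc-shaped weight, 60 mm across, 24 mm high, origin under its centre.
- white_cap: Bystander: white bottle cap, 42 mm across, 16 mm high, origin under its centre.
- screwdriver: Bystander: screwdriver 160 mm long lying on the bench, along its x.
- reagent_bottle: Bystander: brown bottle with red cap, 48 mm across, 85 mm high, origin under its centre.
Things that resemble listed ones, but are neither listed nor needed, are in the scene too. Of the things shaped like the chute, the bare steel one is meant. Of the things that look like the part that bears lid_center, the smaller one is meant.

How it is judged:
By the outcome, as a careful person would: the job done as asked, in the order asked, and still so for the second after the job is handed in, with the robot touching nothing.
It also fails if it takes over 72 s, if anything falls off the work surface, if the arm or the gripper's body presses on something with over 40 N, if the wrist force passes 120 N, or if a joint passes its speed limit or range.

## Working session

There is one attempt and no reset: what is moved stays moved. The work goes in short steps, Python scripts to look and compute and a tool call to move; the robot and the scene stay as the last step left them, time stands still between calls to the robot, and variables do not carry over. Pictures are saved under pics/ and viewed, at most 10 in all, crops included, and the job is handed in when it is done.

Besides the shell and the picture viewer there is one more tool, called after "Emit:" by a JSON object that holds its "fn" and its "kwargs". drive_tool: Moves the arm, as the interface text tells. Its arguments: {"type":"object","properties":{"targets":{"type":"array"},"squeeze":{"type":"number"}},"required":["targets"]}

```bash
ls; mkdir -p pics; python3 - <<'E'
from workcell import arm
import cv2, numpy as np
print(arm.observe(), arm.tcp_to_grasp)
for n in ("scene","top"):
    im=arm.snapshot(n); cv2.imwrite(f"pics/{n}0.png",im[:,:,::-1]); c=arm.get_calibration(n)
    print(n,{k:np.round(v,4).tolist() for k,v in c.items()})
E
```

```text
pics
{'clock': 0.0, 'joint_positions': array([-1.29297597e+00,  1.50989963e-01,  1.43806474e+00,  3.33862915e-06,
        1.55378402e+00, -1.33995315e-01]), 'joint_vel': array([ 0.00020335,  0.00083148,  0.00126657, -0.00095633, -0.00165883,
        0.00107669]), 'joint_efforts': array([ 9.78953767e-05, -7.13040376e+01, -5.70874465e+01, -1.27080184e-04,
        8.64401489e-03, -7.16119234e-05]), 'position': array([ 0.23007197, -0.52668553,  0.23065642]), 'orientation': array([ 9.78875591e-01,  2.04455835e-01, -4.31005110e-05, -6.21542426e-04]), 'force': array([ 0.15428467, -0.0853677 ,  0.31865785]), 'moment': array([ 0.05018652, -0.01520257, -0.07256988]), 'finger_force': 0.0, 'grip_width': 1.0004041143424465} -0.0187
scene {'intrinsics': [[512.3241, 0.0, 321.1219], [0.0, 512.3241, 231.9552], [0.0, 0.0, 1.0]], 'D': [-0.0674, 0.0, 0.0, 0.0, 0.0], 'R': [[0.6256, 0.7801, 0.0009], [0.593, -0.4748, -0.6503], [-0.5069, 0.4073, -0.7597]], 't': [-0.3255, -0.2466, 1.5029]}
top {'intrinsics': [[537.0936, 0.0, 318.1329], [0.0, 537.0936, 239.021], [0.0, 0.0, 1.0]], 'D': [-0.0357, 0.0, 0.0, 0.0, 0.0], 'R': [[0.0243, -0.9993, 0.0278], [-0.992, -0.0276, -0.1229], [0.1236, -0.0246, -0.992]], 't': [-0.0407, 0.5405, 1.2365]}
```

View pics/scene0.png

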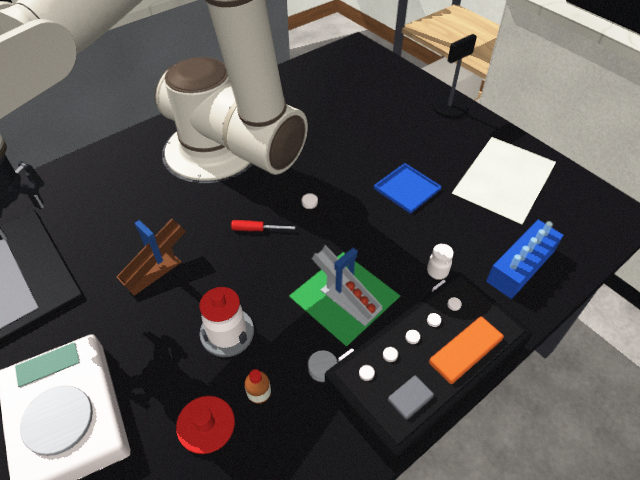

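View pics/top0.png

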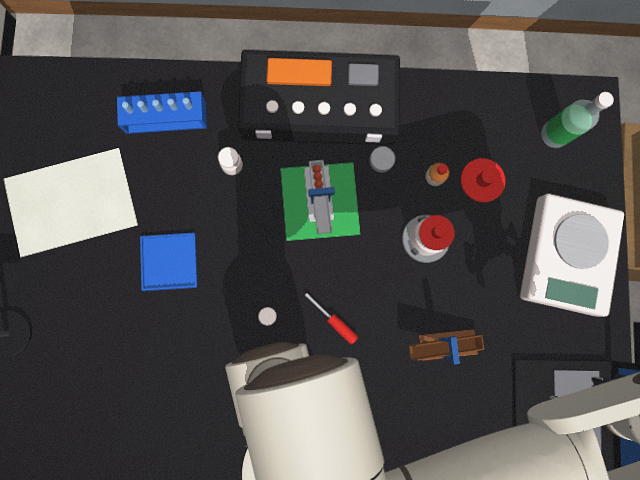

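The scene view shows the jar with its lid at (221,305), the steel chute on the mat with its bar at (346,265) and the tray at (408,188). In the top view the jar lid is at (436,232), the bar at (321,192) and the tray at (169,262). The lip points down the picture, towards the robot. The brown chute and the larger red lid at (483,180) are decoys.

```bash
cat > h.py <<'E'
import cv2, numpy as np
from workcell import arm
def rays(c,px):
    u=cv2.undistortPoints(np.float64(px).reshape(-1,1,2),c["intrinsics"],c["D"]).reshape(-1,2)
    d=np.c_[u,np.ones(len(u))]@c["R"]; return -c["R"].T@c["t"], d/np.linalg.norm(d,axis=1)[:,None]
def onplane(c,px,z):
    o,d=rays(c,px); return o+d*((z-o[2])/d[:,2])[:,None]
def tri(c1,p1,c2,p2):
    A=np.zeros((3,3));b=np.zeros(3);L=[]
    for c,p in((c1,p1),(c2,p2)):
        o,d=rays(c,p);P=np.eye(3)-np.outer(d[0],d[0]);A+=P;b+=P@o;L.append((o,d[0],P))
    X=np.linalg.solve(A,b);return X,[np.linalg.norm(P@(X-o)) for o,d,P in L]
def mask(im,col):
    h=cv2.cvtColor(im,cv2.COLOR_RGB2HSV);H,S,V=cv2.split(h)
    m={"red":((H<8)|(H>172))&(S>150)&(V>70),"blue":(H>100)&(H<125)&(S>130)&(V>50),"green":(H>45)&(H<80)&(S>100)&(V>60),
       "ball":((H<12)|(H>170))&(S>90)&(V>50)}[col]
    return m.astype(np.uint8)
def blob(im,col,x,y,r=40):
    m=mask(im,col);k=np.zeros_like(m);k[max(0,y-r):y+r,max(0,x-r):x+r]=1;m*=k
    n,l,s,c=cv2.connectedComponentsWithStats(m);i=1+np.argmax(s[1:,4]);mm=(l==i).astype(np.uint8)
    ct=max(cv2.findContours(mm,0,1)[0],key=cv2.contourArea)
    return c[i],s[i],ct
E
python3 - <<'E'
from h import *
np.set_printoptions(precision=4,suppress=True)
T=cv2.imread("pics/top0.png")[:,:,::-1].copy();S=cv2.imread("pics/scene0.png")[:,:,::-1].copy()
ct,cs=arm.get_calibration("top"),arm.get_calibration("scene")
# tray
c,s,k=blob(T,"blue",169,262);print("tray",s,onplane(ct,c,.012), cv2.minAreaRect(k))
c2,s2,_=blob(S,"blue",408,188);print("tray scene",onplane(cs,c2,.012))
c,s,k=blob(T,"green",320,205,60);r=cv2.minAreaRect(np.vstack([k]));print("mat",onplane(ct,cv2.boxPoints(r),.003),onplane(ct,[r[0]],.003))
c,s,k=blob(T,"blue",321,192,22);r=cv2.minAreaRect(k);print("bar",c,s,r);B=onplane(ct,cv2.boxPoints(r),.143);print(B,B.mean(0))
c2,s2,k2=blob(S,"blue",346,265,30);print("barS",c2,s2,cv2.minAreaRect(k2))
# lid
c,s,k=blob(T,"red",436,232,22);e=cv2.fitEllipse(cv2.convexHull(k));print("lid top",c,s,e,onplane(ct,[e[0]],.118),onplane(ct,[c],.12))
c2,s2,k2=blob(S,"red",221,305,30);e=cv2.fitEllipse(k2);print("lidS",c2,s2)
for nm,p,z in(("reag",(437,168),.085),("dish",(382,159),.024),("jarfoot",(427,240),.012)):print(nm,onplane(ct,[p],z))
cv2.imwrite("pics/c1.png",np.hstack([cv2.resize(T[140:260,265:385],(400,400),interpolation=2),cv2.resize(T[180:280,380:480],(400,400),interpolation=2)])[:,:,::-1])
E
```

```text
tray [ 140  232   58   59 3127] [[0.4806 0.329  0.012 ]] ((167.98968505859375, 261.273193359375), (56.30550003051758, 56.44172286987305), 87.39744567871094)
tray scene [[0.4862 0.3248 0.012 ]]
mat [[ 0.7197  0.0718  0.003 ]
 [ 0.741  -0.1119  0.003 ]
 [ 0.5589 -0.1293  0.003 ]
 [ 0.539   0.0513  0.003 ]] [[ 0.6388 -0.0294  0.003 ]]
bar [320.8043 191.9674] [309 187  25  16 184] ((321.3393249511719, 194.5629425048828), (13.036251068115234, 24.65036392211914), 84.5596694946289)
[[ 0.6368 -0.0001  0.143 ]
 [ 0.6436 -0.0537  0.143 ]
 [ 0.6148 -0.057   0.143 ]
 [ 0.608  -0.0036  0.143 ]] [ 0.6258 -0.0286  0.143 ]
barS [344.644  265.2717] [335 248  23  44 427] ((343.4588317871094, 268.935302734375), (19.52374267578125, 45.446937561035156), 12.52880859375)
lid top [436.6334 232.2565] [419 215  36  35 963] ((436.5977783203125, 232.28712463378906), (34.48930358886719, 35.21136474609375), 128.3503875732422) [[ 0.5534 -0.2882  0.118 ]] [[ 0.5531 -0.2878  0.12  ]]
lidS [218.9782 303.6764] [ 199  287   41   35 1100]
reag [[ 0.7092 -0.298   0.085 ]]
dish [[ 0.7437 -0.178   0.024 ]]
jarfoot [[ 0.5491 -0.2911  0.012 ]]
```

View pics/c1.png

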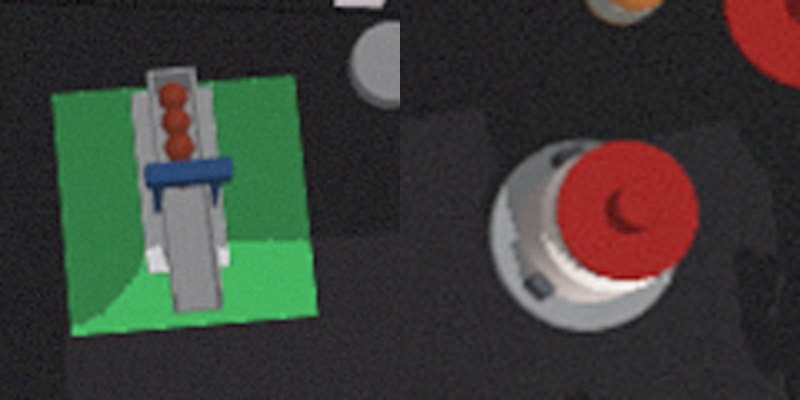

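The crop shows the bar's top face centred at about top pixel (321.4,191.3). The balls sit behind it, the lip points towards the robot, and the lid disc is centred at (436.6,232.3). I'll move above the lid.

Emit:
{"fn": "drive_tool", "kwargs": {"targets": [[38,-9,0,0,0,0,0],[38,-9,0,0,0,0,0],[38,-9,0,0,0,0,0],[38,-9,0,0,0,0,0],[38,-9,0,0,0,0,0],[38,-9,0,0,0,0,0],[38,-9,0,0,0,0,0],[38,-9,0,0,0,0,0],[38,-9,0,0,0,0,0],[38,-9,0,0,0,0,0],[0,0,0,0,0,0,0]]}}

```text
clock: 1.02
position: [0.5463, -0.288, 0.2305]
orientation: [0.978, 0.207, 0.0, -0.001]
force: [-0.8, 0.8, 0.2]
grip_width: 0.997
finger_force: 0.0
```

```bash
cat >> h.py <<'E'
from scipy.spatial.transform import Rotation as Ro
def pose():
    s=arm.observe();return np.array(s["position"]),Ro.from_quat(s["orientation"])
def totool(X):  # mm in tool axes from TCP to world point X
    p,r=pose();return np.round(r.inv().apply(np.asarray(X)-p)*1000,1)
np.set_printoptions(precision=4,suppress=True)
E
python3 - <<'E'
from h import *
print(pose()[0],pose()[1].as_matrix())
c=arm.get_calibration("wrist");im=arm.snapshot("wrist");cv2.imwrite("pics/w1.png",im[:,:,::-1])
print(c, "cam in tool", pose()[1].inv().apply(-c["R"].T@c["t"]-pose()[0]))
E
```

```text
[ 0.5463 -0.288   0.2305] [[ 0.9146  0.4043  0.0004]
 [ 0.4043 -0.9146  0.0019]
 [ 0.0011 -0.0016 -1.    ]]
{'intrinsics': array([[421.9166,   0.    , 312.6089],
       [  0.    , 421.9166, 240.1103],
       [  0.    ,   0.    ,   1.    ]]), 'D': array([-0.0334,  0.    ,  0.    ,  0.    ,  0.    ]), 'R': array([[ 0.4045, -0.9145, -0.0015],
       [-0.8834, -0.3912,  0.2579],
       [-0.2365, -0.103 , -0.9662]]), 't': array([-0.4847,  0.3358,  0.4781])} cam in tool [ 0.0672 -0.0003 -0.1442]
```

View pics/w1.png

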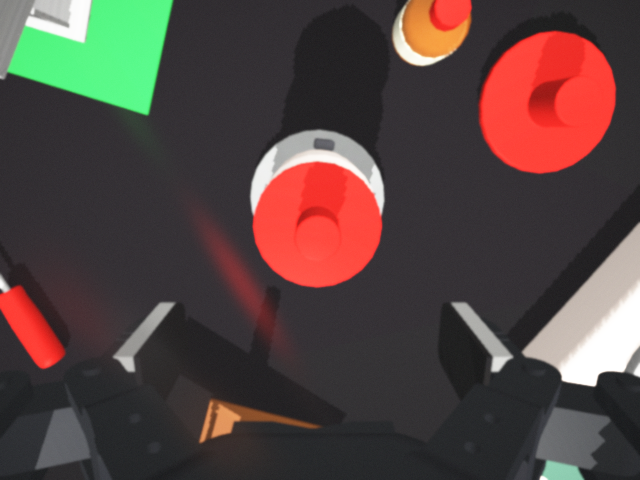

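The wrist picture shows the lid's disc centred near (317,224) and the knob top near (317,231). The fingers are clear of both.

```bash
python3 - <<'E'
from h import *
im=cv2.imread("pics/w1.png")[:,:,::-1].copy();c=arm.get_calibration("wrist")
_,_,k=blob(im,"red",317,224,75);e=cv2.fitEllipse(cv2.convexHull(k));X=onplane(c,[e[0]],.1175)[0];print(e,X,totool([X[0],X[1],.121]))
print(onplane(c,[(317.5,231)],.148))
E
```

```text
((317.0165710449219, 224.72471618652344), (124.7287368774414, 128.5863037109375), 84.58063507080078) [ 0.551  -0.2905  0.1175] [  5.9   3.4 109.4]
[[ 0.5542 -0.2891  0.148 ]]
```

Emit:
{"fn": "drive_tool", "kwargs": {"targets": [[6,4,30,0,0,0,0],[0,0,36,0,0,0,0],[0,0,30,0,0,0,0],[0,0,12,0,0,0,0.3],[0,0,0,0,0,0,1],[0,0,0,0,0,0,1],[0,0,0,0,0,0,1],[0,0,0,0,0,0,1],[0,0,0,0,0,0,1],[0,0,0,0,0,0,1]], "squeeze": 40}}

```text
clock: 1.9
position: [0.5501, -0.2943, 0.1256]
orientation: [0.979, 0.204, 0.001, 0.001]
force: [-1.1, -0.4, 7.9]
grip_width: 0.289
finger_force: 38.9
```

Emit:
{"fn": "drive_tool", "kwargs": {"targets": [[0,0,-10,0,0,0,1],[0,0,-20,0,0,0,1],[0,0,-10,0,0,-0.125,1],[0,0,-10,0,0,-0.125,1],[0,0,-10,0,0,-0.125,1],[0,0,-10,0,0,-0.125,1],[0,0,-10,0,0,-0.125,1],[0,0,-10,0,0,-0.125,1],[0,0,0,0,0,-0.125,1],[0,0,0,0,0,-0.125,1],[0,0,0,0,0,-0.125,1],[0,0,0,0,0,-0.125,1]]}}

```text
clock: 2.9
position: [0.5496, -0.2937, 0.215]
orientation: [0.672, 0.741, 0.0, 0.001]
force: [1.1, 0.9, -2.5]
grip_width: 0.29
finger_force: 39.6
```

```bash
python3 - <<'E'
from h import *
print(pose()[0],pose()[1].as_matrix(),arm.observe()["grip_width"],arm.observe()["joint_positions"])
print(totool([.484,.327,.12]))
T=arm.snapshot("top");S=arm.snapshot("scene");cv2.imwrite("pics/t2.png",T[:,:,::-1])
cv2.imwrite("pics/c2.png",np.hstack([cv2.resize(T[190:290,380:480],(400,400),interpolation=2),cv2.resize(S[250:370,170:290],(400,400),interpolation=2)])[:,:,::-1])
E
```

```text
[ 0.5496 -0.2937  0.215 ] [[-0.0971  0.9953  0.0013]
 [ 0.9953  0.0971 -0.0009]
 [-0.001   0.0012 -1.    ]] 0.28998385308742414 [-0.6144  0.2553  1.345   0.0001  1.5397 -0.7116]
[624.2  -5.1  94.4]
```

View pics/c2.png

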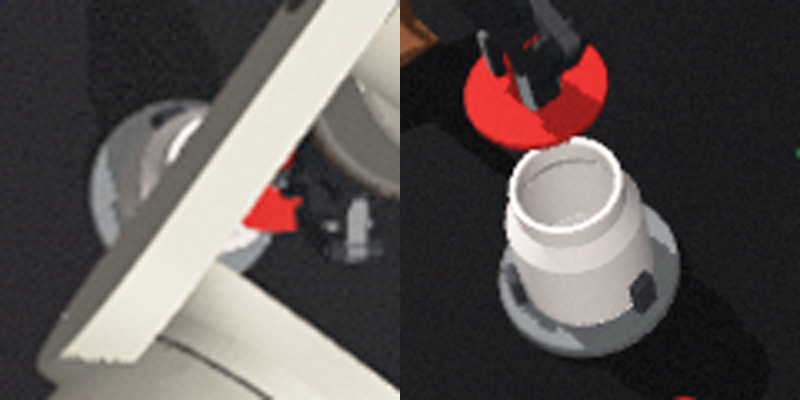

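The lid is off and held level in the gripper. The jar's mouth is open, with its rim visible in the scene view. Next I'll carry the lid to the tray.

Emit:
{"fn": "drive_tool", "kwargs": {"targets": [[40,0,0,0,0,0,1],[41,0,0,0,0,0,1],[41,0,0,0,0,0,1],[41,0,0,0,0,0,1],[41,0,0,0,0,0,1],[41,0,0,0,0,0,1],[41,0,0,0,0,0,1],[41,0,0,0,0,0,1],[41,0,0,0,0,0,1],[41,0,0,0,0,0,1],[41,0,0,0,0,0,1],[41,0,0,0,0,0,1]]}}

```text
clock: 4.0
position: [0.5043, 0.1974, 0.2146]
orientation: [0.676, 0.737, 0.001, 0.0]
force: [1.3, -0.2, -1.0]
grip_width: 0.282
finger_force: 39.6
```

Emit:
{"fn": "drive_tool", "kwargs": {"targets": [[41,0,20,0,0,0,1],[41,0,20,0,0,0,1],[35,0,20,0,0,0,1],[15,-4,20,0,0,0,1],[0,0,20,0,0,0,1],[0,0,20,0,0,0,1],[0,0,20,0,0,0,1],[0,0,0,0,0,0,1],[0,0,0,0,0,0,1]]}}

```text
clock: 4.75
position: [0.4894, 0.3194, 0.0772]
orientation: [0.675, 0.737, -0.0, -0.0]
force: [-0.2, 0.3, -0.4]
grip_width: 0.285
finger_force: 39.6
```

```bash
python3 - <<'E'
from h import *
print(pose()[0]);print(totool([.484,.327,.026]))
T=arm.snapshot("top");S=arm.snapshot("scene")
cv2.imwrite("pics/c3.png",np.hstack([cv2.resize(T[200:320,110:230],(400,400),interpolation=2),cv2.resize(S[130:250,350:470],(400,400),interpolation=2)])[:,:,::-1])
# jar mouth view
cv2.imwrite("pics/t3.png",T[:,:,::-1]);cv2.imwrite("pics/s3.png",S[:,:,::-1])
E
```

```text
[0.4894 0.3194 0.0772]
[ 8.1 -4.6 51.2]
```

View pics/c3.png

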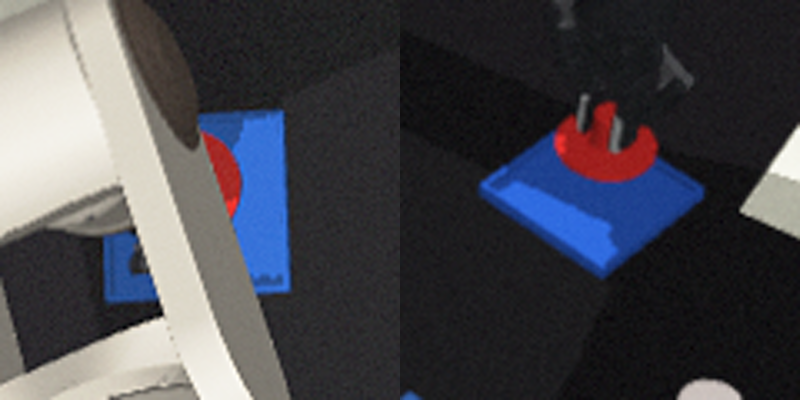

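The lid hangs level above the tray, a little off its centre. I'll correct that, lower it and release.

Emit:
{"fn": "drive_tool", "kwargs": {"targets": [[8,-4,15,0,0,0,1],[0,0,15,0,0,0,1],[0,0,12,0,0,0,1],[0,0,6,0,0,0,1],[0,0,3,0,0,0,1],[0,0,0,0,0,0,1],[0,0,0,0,0,0,1]]}}

```text
clock: 5.43
position: [0.4852, 0.3271, 0.0265]
orientation: [0.674, 0.738, 0.0, 0.0]
force: [1.2, -0.5, -0.8]
grip_width: 0.291
finger_force: 39.6
```

Emit:
{"fn": "drive_tool", "kwargs": {"targets": [[0,0,1.5,0,0,0,1],[0,0,0,0,0,0,1],[0,0,0,0,0,0,0.45],[0,0,0,0,0,0,0.35],[0,0,0,0,0,0,0.35],[0,0,-15,0,0,0,0.35],[0,0,-35,0,0,0,0.2],[0,0,-40,0,0,0,0],[0,0,-40,0,0,0,0],[0,0,-40,0,0,0,0],[0,0,-40,0,0,0,0],[0,0,0,0,0,0,0]]}}

```text
clock: 6.43
position: [0.4865, 0.3279, 0.2429]
orientation: [0.674, 0.739, 0.005, 0.002]
force: [-0.3, -0.7, 1.1]
grip_width: 1.0
finger_force: 0.0
```

Emit:
{"fn": "drive_tool", "kwargs": {"targets": [[-36,18,0,0,0,0,0],[-36,18,0,0,0,0,0],[-36,18,0,0,0,0,0],[-36,18,0,0,0,0,0],[-36,18,0,0,0,0,0],[-36,10,0,0,0,0,0],[-36,8,0,0,0,0,0],[-36,3,0,0,0,0,0],[-36,0,0,0,0,0,0],[-30,0,0,0,0,0,0],[0,0,0,0,0,0,0],[0,0,0,0,0,0,0]]}}

```text
clock: 7.43
position: [0.6275, -0.017, 0.234]
orientation: [0.675, 0.738, -0.0, -0.0]
force: [-0.1, 1.0, 0.9]
grip_width: 1.0
finger_force: 0.0
```

```bash
python3 - <<'E'
from h import *
p,r=pose();print(p,r.as_matrix())
c=arm.get_calibration("wrist");im=arm.snapshot("wrist");S=arm.snapshot("scene");cv2.imwrite("pics/w4.png",im[:,:,::-1])
cv2.imwrite("pics/c4.png",np.hstack([im,cv2.resize(S[130:250,350:470],(480,480))])[:,:,::-1][::1,::1]) 
v=np.hstack([cv2.resize(im,(560,420)),cv2.resize(S[140:260,350:440],(240,320)).repeat(1,0) if 0 else cv2.resize(S[130:250,370:438],(238,420))]);cv2.imwrite("pics/c4.png",v[:,:,::-1])
T=cv2.imread("pics/t3.png")[:,:,::-1].copy();ct=arm.get_calibration("top")
E
```

```text
[ 0.6275 -0.017   0.234 ] [[-0.0884  0.9961 -0.0003]
 [ 0.9961  0.0884  0.0002]
 [ 0.0002 -0.0003 -1.    ]]
```

View pics/c4.png

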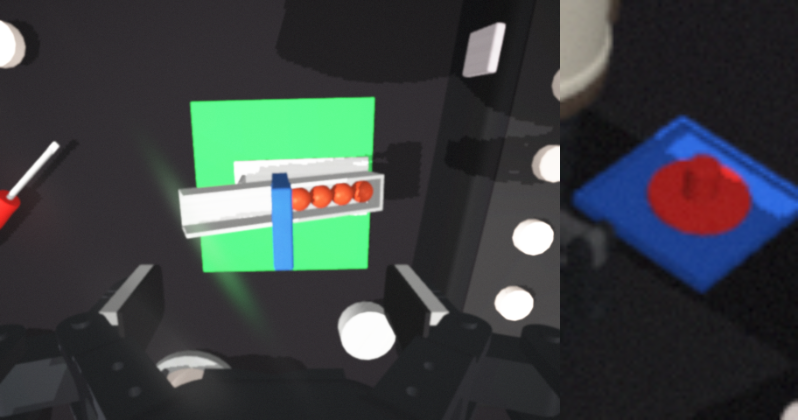

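The wrist picture shows the bar from about (281,175) to (284,270) in the 0.875-scale crop, nearly aligned with the gripper. All four balls lie behind it. The lid stands knob up in the tray.

```bash
python3 - <<'E'
from h import *
im=cv2.imread("pics/w4.png")[:,:,::-1].copy();c=arm.get_calibration("wrist")
_,s,k=blob(im,"blue",322,253,65);r=cv2.minAreaRect(k);print(s,r)
m=np.zeros(im.shape[:2],np.uint8);cv2.drawContours(m,[k],-1,1,-1)
for y in range(s[1],s[1]+s[3],8):
    x=np.flatnonzero(m[y]);P=onplane(c,[(x.min(),y),(x.max()+1,y)],.143);print(y,x.min(),x.max(),P[0,:2],P[1,:2])
T=cv2.imread("pics/s3.png")[:,:,::-1].copy();cs=arm.get_calibration("scene")
# jar mouth in scene image: bright rim
h=cv2.cvtColor(T[280:360,180:270],cv2.COLOR_RGB2GRAY);cv2.imwrite("pics/jarS.png",cv2.resize(h,None,fx=6,fy=6))
E
```

```text
[ 311  199   24  111 2324] ((322.15606689453125, 253.95773315429688), (110.2533187866211, 22.231021881103516), 88.87670135498047)
199 313 326 [0.625  0.0104] [0.6329 0.0111]
207 311 328 [0.6243 0.0057] [0.6344 0.0067]
215 311 331 [0.6247 0.0011] [0.6366 0.0022]
223 311 332 [ 0.6251 -0.0035] [ 0.6377 -0.0023]
231 311 332 [ 0.6256 -0.0082] [ 0.6381 -0.007 ]
239 312 332 [ 0.6266 -0.0129] [ 0.6386 -0.0117]
247 311 333 [ 0.6264 -0.0177] [ 0.6397 -0.0165]
255 312 333 [ 0.6274 -0.0225] [ 0.6402 -0.0213]
263 312 333 [ 0.6279 -0.0273] [ 0.6407 -0.0262]
271 313 333 [ 0.6289 -0.0322] [ 0.6412 -0.0311]
279 313 333 [ 0.6294 -0.0372] [ 0.6418 -0.0361]
287 313 333 [ 0.6298 -0.0422] [ 0.6423 -0.0411]
295 314 334 [ 0.6309 -0.0473] [ 0.6434 -0.0461]
303 314 334 [ 0.6314 -0.0524] [ 0.644  -0.0513]
```

Emit:
{"fn": "drive_tool", "kwargs": {"targets": [[-11,5.5,0,0,0,-0.04,0],[0,0,40,0,0,0,0],[0,0,40,0,0,0,0],[0,0,30,0,0,0,0],[0,0,10,0,0,0,0],[0,0,0,0,0,0,0],[0,0,0,0,0,0,0]]}}

```text
clock: 8.12
position: [0.6345, -0.0252, 0.1157]
orientation: [0.659, 0.752, 0.0, 0.0]
force: [0.1, 0.3, 0.7]
grip_width: 0.996
finger_force: 0.0
```

Emit:
{"fn": "drive_tool", "kwargs": {"targets": [[-2,0,3,0,0,0,0.4],[0,0,0,0,0,0,0.7],[0,0,0,0,0,0,1],[0,0,0,0,0,0,1],[0,0,0,0,0,0,1],[0,0,0,0,0,0,1],[0,0,0,0,0,0,1],[0,0,0,0,0,0,1]], "squeeze": 90}}

```text
clock: 8.78
position: [0.6345, -0.0279, 0.1119]
orientation: [0.659, 0.752, 0.0, 0.0]
force: [-1.7, 0.8, 5.8]
grip_width: 0.147
finger_force: 89.2
```

```bash
python3 - <<'E'
from h import *
S=arm.observe();print(S["position"],S["orientation"],S["force"],S["moment"],S["grip_width"],S["finger_force"],S["joint_positions"])
im=cv2.imread("pics/w4.png")
# jar mouth from scene picture s3: rim ellipse
g=cv2.imread("pics/s3.png");h=cv2.cvtColor(g,cv2.COLOR_BGR2HSV)
m=((h[:,:,2]>200)&(h[:,:,1]<40)).astype(np.uint8);k=np.zeros_like(m);k[280:330,195:250]=1;m*=k
v=np.hstack([cv2.resize(g[280:360,180:260],(400,400),interpolation=2),cv2.cvtColor(cv2.resize(m[280:360,180:260]*255,(400,400),interpolation=0),8)]);cv2.imwrite("pics/c5.png",v)
E
```

```text
[ 0.6345 -0.0279  0.1119] [0.6593 0.7519 0.0003 0.0004] [-1.6923  0.8392  5.7954] [-0.0062  0.1382 -0.034 ] 0.146757906286659 89.23084259033203 [-0.1653  0.3367  1.4524  0.0001  1.3516 -0.2963]
```

View pics/c5.png

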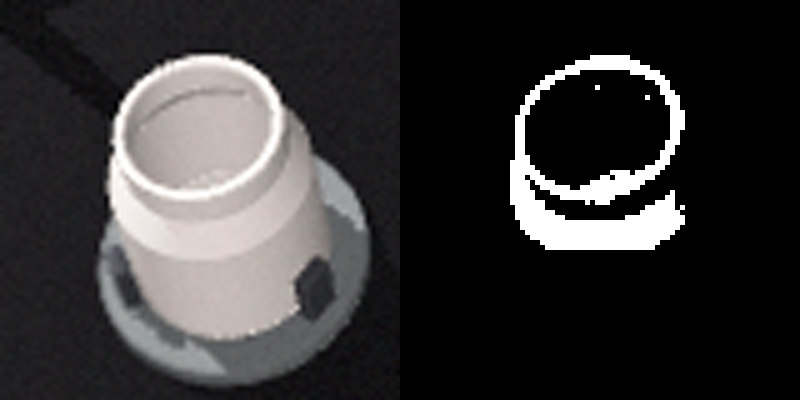

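The crop shows the open rim as a clean ellipse centred near scene pixel (220,305). I'll fit it in both fixed views.

```bash
python3 - <<'E'
from h import *
for n,f,(x,y) in(("scene","s3",(220,303)),("top","t3",(436,233))):
    c=arm.get_calibration(n);h=cv2.cvtColor(cv2.imread(f"pics/{f}.png"),cv2.COLOR_BGR2HSV)
    for th in (190,205,220):
        m=((h[:,:,2]>th)&(h[:,:,1]<50)).astype(np.uint8);k=np.zeros_like(m);k[y-25:y+32,x-28:x+28]=1
        cs,hi=cv2.findContours(m*k,cv2.RETR_CCOMP,cv2.CHAIN_APPROX_NONE)
        H=[q for q,a in zip(cs,hi[0]) if a[3]>=0 and len(q)>20]
        for q in H:
            q=cv2.convexHull(q);e=cv2.fitEllipse(q)if len(q)>5 else None;P=onplane(c,q.reshape(-1,2),.112);cc,rr=cv2.minEnclosingCircle(np.float32(P[:,:2]*1000));print(n,th,e,onplane(c,[e[0]],.112)[0,:2],cc,rr)
E
```

```text
scene 190 ((218.5665740966797, 305.1534423828125), (24.094924926757812, 31.19565773010254), 70.42362976074219) [ 0.5535 -0.2894] (553.3450317382812, -288.6465759277344) 30.82692527770996
scene 205 ((218.95204162597656, 305.2257385253906), (25.442293167114258, 31.640544891357422), 74.27377319335938) [ 0.5541 -0.2889] (553.1527099609375, -288.66668701171875) 31.46611976623535
scene 220 ((218.932373046875, 305.0668029785156), (25.92912483215332, 31.957653045654297), 72.27078247070312) [ 0.5538 -0.2887] (553.094970703125, -288.0517578125) 31.98717498779297
top 190 ((437.2381591796875, 231.9915313720703), (24.12824058532715, 27.31769561767578), 136.84703063964844) [ 0.5549 -0.2912] (553.8500366210938, -289.5601501464844) 30.60626792907715
top 205 ((436.4648132324219, 232.67626953125), (26.340415954589844, 27.72562599182129), 129.3029022216797) [ 0.5533 -0.2894] (553.265869140625, -289.43341064453125) 31.02506446838379
top 220 ((436.3082275390625, 232.74356079101562), (26.94440460205078, 28.130613327026367), 131.65521240234375) [ 0.5532 -0.2891] (553.4827270507812, -289.069091796875) 31.692541122436523
```

Emit:
{"fn": "drive_tool", "kwargs": {"targets": [[0,0,-8,0,0,0,1],[0,0,-16,0,0,0,1],[0,0,-25,0,0,0,1],[0,0,-28,0,0,0,1],[0,0,-28,0,0,0,1],[0,0,-25,0,0,0,1],[0,0,-15,0,0,0,1],[0,0,-5,0,0,0,1],[0,0,0,0,0,0,1]]}}

```text
clock: 9.53
position: [0.6344, -0.0279, 0.2623]
orientation: [0.659, 0.752, 0.0, 0.001]
force: [0.5, -0.5, -3.6]
grip_width: 0.147
finger_force: 88.0
```

Emit:
{"fn": "drive_tool", "kwargs": {"targets": [[-8,-1,0,0,0,0,1],[-16,-3,0,0,0,0,1],[-24,-4,0,0,0,0,1],[-28,-5,0,0,0,0,1],[-28,-5,0,0,0,0,1],[-28,-4,0,0,0,-0.08,1],[-16,-3,0,0,0,-0.11,1],[-10,-1,0,0,0,-0.12,1],[0,0,0,0,0,-0.12,1],[0,0,0,0,0,-0.12,1],[0,0,0,0,0,-0.12,1],[0,0,0,0,0,-0.08,1]]}}

```text
clock: 10.53
position: [0.6317, -0.1883, 0.2592]
orientation: [0.335, 0.942, 0.0, -0.001]
force: [0.1, -0.1, -3.4]
grip_width: 0.15
finger_force: 88.0
```

```bash
cat >> h.py <<'E'
L=np.array([0,-.084,.0353])
def lip(theta=None):
    p,r=pose();M=r.as_matrix();th=np.degrees(np.arcsin(M[2,1]));th=-np.degrees(np.arcsin(-M[2,1]))
    return p+r.apply(L),th,np.degrees(np.arctan2(-M[1,1],-M[0,1]))
E
python3 - <<'E'
from h import *
print(pose()[0],lip(),arm.observe()["joint_positions"],arm.observe()["grip_width"])
im=arm.snapshot("wrist");S=arm.snapshot("scene");cv2.imwrite("pics/w6.png",im[:,:,::-1])
v=np.hstack([cv2.resize(im,(480,360)),cv2.resize(S[200:360,180:320],(315,360))]);cv2.imwrite("pics/c6.png",v[:,:,::-1])
E
```

```text
[ 0.6317 -0.1883  0.2592] (array([ 0.5786, -0.2534,  0.2239]), np.float64(-0.04959980642227906), np.float64(-129.1609192361634)) [-0.4065  0.3241  1.1693 -0.0001  1.6511 -1.2938] 0.14972193358151223
```

View pics/c6.png

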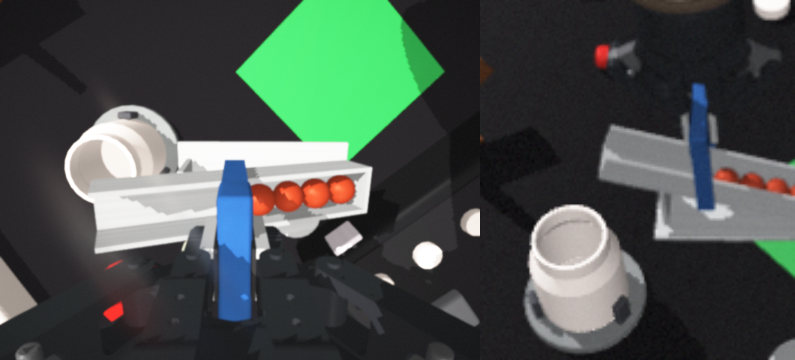

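The balls are still at the rear, the chute is level in the grip, and the jar mouth is ahead of the lip. I'll tip it to 17°, just under the rolling angle, keeping the lip still.

Emit:
{"fn": "drive_tool", "kwargs": {"targets": [[0,-2.3,-5,-0.06,0,0,1],[0,-2.3,-5,-0.06,0,0,1],[0,-2.3,-5,-0.06,0,0,1],[0,-2.3,-5,-0.06,0,0,1],[0,-2.3,-5,-0.06,0,0,1],[0,0,0,0,0,0,1],[0,0,0,0,0,0,1]]}}

```text
clock: 11.22
position: [0.6225, -0.1998, 0.2837]
orientation: [0.336, 0.93, 0.14, 0.05]
force: [0.5, -0.6, -4.1]
grip_width: 0.152
finger_force: 88.1
```

```bash
cat >> h.py <<'E'
J=np.array([.5535,-.289,.112])
def report(back,up):
    l,th,az=lip();M=pose()[1].as_matrix();d=-M[:,1].copy();d[2]=0;d/=np.linalg.norm(d);e=np.array([d[1],-d[0],0])
    print("lip",l,"tilt",th,"az",az,"ahead",(l-J)@d,"side",(l-J)@e,"up",l[2]-.112)
    t=J-d*back+[0,0,up];print("shift tool mm",pose()[1].inv().apply(t-l)*1000)
E
python3 - <<'E'
from h import *
report(.014,.010);report(.014,.04)
T=arm.snapshot("top");S=arm.snapshot("scene");c=arm.get_calibration("wrist");W=arm.snapshot("wrist")
cv2.imwrite("pics/w7.png",W[:,:,::-1]);cv2.imwrite("pics/s7.png",S[:,:,::-1])
pr=lambda c,X:cv2.projectPoints(np.float64([X]),cv2.Rodrigues(c["R"])[0],c["t"],c["intrinsics"],c["D"])[0].ravel()
l=lip()[0];a=pr(c,l);b=pr(arm.get_calibration("scene"),l);print(a,b)
for im,q in((W,a),(S,b)):cv2.circle(im,tuple(int(round(x)) for x in q),2,(0,255,0),-1)
v=np.hstack([cv2.resize(W,(480,360)),cv2.resize(S[200:360,180:320],(315,360))]);cv2.imwrite("pics/c7.png",v[:,:,::-1])
print(arm.observe()["joint_positions"],arm.observe()["force"])
E
```

```text
lip [ 0.5777 -0.2535  0.2253] tilt 17.103336667325546 az -129.79714965757898 ahead -0.04276046039103638 side 0.004159904163839989 up 0.11329672361895761
shift tool mm [ -4.3392 -57.8677  90.2617]
lip [ 0.5777 -0.2535  0.2253] tilt 17.103336667325546 az -129.79714965757898 ahead -0.04276046039103638 side 0.004159904163839989 up 0.11329672361895761
shift tool mm [ -4.2822 -49.0448  61.5885]
[129.0256 276.138 ] [233.6744 270.0354]
[-0.5728  0.2475  1.2454  0.2969  1.6119 -1.4354] [ 0.2234  1.2543 -2.2978]
```

View pics/c7.png

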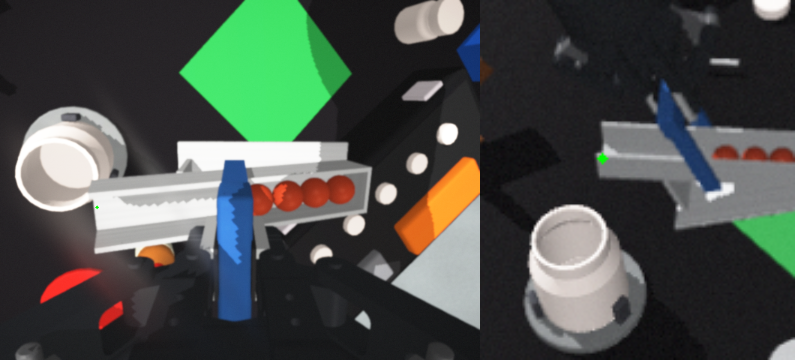

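The wrist and scene pictures show the chute tipped to 17° with the balls still at rest. The predicted lip, scaled (97,207) in the wrist view, falls at the outlet. I'll check the outlet corners numerically, since all 10 pictures are used.

```bash
python3 - <<'E'
from h import *
c=arm.get_calibration("wrist");p,r=pose()
pr=lambda X:cv2.projectPoints(np.float64(X).reshape(-1,3),cv2.Rodrigues(c["R"])[0],c["t"],c["intrinsics"],c["D"])[0].reshape(-1,2)
n=np.array([0,-.026*-np.sin(np.radians(20)),-.026*np.cos(np.radians(20))])
C=lambda a,x,h:p+r.apply(L+[x,0,0]+n*h)
for nm,x,h in(("floor+14",.014,0),("floor-14",-.014,0),("top+17",.017,1),("top-17",-.017,1),("top+14",.014,1)):print(nm,pr(C(0,x,h))[0])
g=cv2.cvtColor(cv2.imread("pics/w7.png"),cv2.COLOR_BGR2GRAY)
for x in(128,134,140,150):print(x,g[226:352:3,x].tolist())
for y in(255,275,295,315):print("row",y,g[y,90:170:3].tolist())
E
```

```text
floor+14 [124.5928 246.419 ]
floor-14 [131.6445 304.6803]
top+17 [119.3529 256.1814]
top-17 [129.4373 335.7747]
top+14 [120.2673 263.5585]
128 [253, 254, 255, 255, 253, 174, 175, 169, 169, 170, 205, 241, 242, 243, 240, 241, 243, 242, 241, 239, 237, 236, 227, 211, 205, 182, 153, 117, 123, 138, 143, 154, 159, 161, 164, 209, 230, 199, 78, 76, 72, 73]
134 [181, 183, 185, 187, 183, 167, 170, 171, 168, 171, 225, 241, 241, 243, 240, 242, 244, 243, 243, 241, 241, 242, 240, 241, 243, 241, 237, 177, 176, 168, 171, 169, 170, 165, 169, 227, 230, 154, 80, 78, 76, 71]
140 [188, 189, 190, 190, 180, 170, 170, 171, 170, 171, 231, 242, 243, 242, 241, 243, 244, 243, 242, 240, 242, 243, 241, 243, 243, 241, 233, 172, 176, 169, 172, 169, 169, 168, 183, 231, 229, 104, 79, 78, 77, 76]
150 [89, 50, 61, 76, 159, 173, 170, 169, 170, 182, 239, 242, 232, 240, 242, 244, 244, 243, 242, 241, 244, 243, 242, 244, 243, 242, 203, 172, 171, 169, 171, 170, 169, 171, 226, 235, 197, 84, 82, 81, 77, 75]
row 255 [166, 164, 166, 167, 167, 167, 170, 170, 175, 181, 174, 176, 180, 183, 189, 195, 203, 212, 221, 228, 230, 236, 237, 239, 240, 241, 242]
row 275 [254, 255, 255, 255, 252, 201, 110, 77, 72, 69, 66, 71, 235, 244, 244, 244, 245, 244, 244, 244, 244, 244, 244, 244, 245, 243, 244]
row 295 [85, 89, 89, 90, 89, 91, 90, 88, 87, 86, 81, 79, 99, 235, 240, 241, 242, 243, 243, 244, 244, 244, 244, 245, 244, 244, 244]
row 315 [72, 76, 80, 82, 84, 86, 87, 90, 89, 93, 92, 90, 94, 161, 171, 170, 173, 172, 172, 172, 172, 170, 171, 170, 169, 170, 168]
```

The prediction matches the observed outlet edges: near wall top at row 336, floor edge at 305, far wall top at 256. I'll move the lip over the mouth.

Emit:
{"fn": "drive_tool", "kwargs": {"targets": [[-1,-8,10,0,0,0,1],[-1,-10,14,0,0,0,1],[-1,-10,14,0,0,0,1],[-1,-10,14,0,0,0,1],[0,-7,10,0,0,0,1],[0,0,0,0,0,0,1],[0,0,0,0,0,0,1]]}}

```text
clock: 11.95
position: [0.6104, -0.2201, 0.2115]
orientation: [0.334, 0.93, 0.141, 0.05]
force: [0.3, 0.5, -2.0]
grip_width: 0.15
finger_force: 88.2
```

```bash
python3 -c "
from h import *
report(.018,.010);print(arm.observe()['force'])"
```

```text
lip [ 0.5659 -0.274   0.153 ] tilt 17.179943517904043 az -129.55287331744654 ahead -0.01950694261467287 side 1.1092655602972377e-05 up 0.04100710026192732
shift tool mm [ -0.0508 -10.5984  29.1785]
[ 0.2728  0.4502 -2.0081]
```

Emit:
{"fn": "drive_tool", "kwargs": {"targets": [[0,-3,8,0,0,0,1],[0,-4,11,0,0,0,1],[0,-3.5,10,0,0,0,1],[0,0,0,0,0,0,1],[0,0,0,0,0,0,1]]}}

```text
clock: 12.37
position: [0.6093, -0.2213, 0.1804]
orientation: [0.334, 0.931, 0.141, 0.05]
force: [0.3, 0.2, -2.5]
grip_width: 0.152
finger_force: 88.2
```

```bash
cat >> h.py <<'E'
def balls():
    T=arm.snapshot("wrist");m=mask(T,"ball");m[:,:280]=0;m[320:]=0;m[:200]=0;m[:,520:]=0
    n,l,s,c=cv2.connectedComponentsWithStats(m);print("ball px",[(s[i,:4].tolist(),int(s[i,4])) for i in range(1,n) if s[i,4]>60])
E
python3 -c "
from h import *
report(.018,.010);print(arm.observe()['force']);balls()"
```

```text
lip [ 0.5648 -0.2751  0.1219] tilt 17.185386199451816 az -129.5488681096418 ahead -0.017978180342882878 side 0.00012894378479511045 up 0.009888912753827958
shift tool mm [-0.1288  0.0537 -0.0999]
[ 0.285   0.1952 -2.5036]
ball px [([335, 234, 138, 53], 4716)]
```

Positioned as planned, and the balls are still at rest. I'll tip slowly to about 22° and hold.

Emit:
{"fn": "drive_tool", "kwargs": {"targets": [[0,-0.7,-1.7,-0.02,0,0,1],[0,-0.7,-1.7,-0.02,0,0,1],[0,-0.7,-1.7,-0.02,0,0,1],[0,-0.7,-1.7,-0.02,0,0,1],[0,-0.2,-0.5,-0.006,0,0,1],[0,0,0,0,0,0,1],[0,0,0,0,0,0,1],[0,0,0,0,0,0,1],[0,0,0,0,0,0,1],[0,0,0,0,0,0,1]]}}

```text
clock: 13.25
position: [0.6063, -0.2253, 0.1872]
orientation: [0.332, 0.924, 0.181, 0.065]
force: [-1.4, 0.1, -3.8]
grip_width: 0.151
finger_force: 88.2
```

```bash
python3 -c "
from h import *
report(.018,.010);print(arm.observe()['force']);balls()"
```

```text
lip [ 0.5653 -0.2751  0.1228] tilt 22.11324725249608 az -129.50776058243483 ahead -0.018202172867400144 side -0.0002714440439182484 up 0.010847086909844386
shift tool mm [ 0.2714 -0.5062  0.7087]
[-1.404   0.069  -3.8233]
ball px [([335, 234, 134, 54], 4538)]
```

Emit:
{"fn": "drive_tool", "kwargs": {"targets": [[0,-0.7,-1.2,-0.02,0,0,1],[0,-0.7,-1.2,-0.02,0,0,1],[0,0,0,0,0,0,1],[0,0,0,0,0,0,1],[0,0,0,0,0,0,1],[0,0,0,0,0,0,1]]}}

```text
clock: 13.8
position: [0.6049, -0.2273, 0.1889]
orientation: [0.33, 0.92, 0.199, 0.071]
force: [0.7, -0.2, -3.4]
grip_width: 0.151
finger_force: 88.2
```

```bash
python3 -c "
from h import *
report(.018,.010);print(arm.observe()['force']);balls()"
```

```text
lip [ 0.5655 -0.275   0.122 ] tilt 24.40498214472607 az -129.52727265368756 ahead -0.018399767150352558 side -0.00031448577058030994 up 0.010023294488600704
shift tool mm [ 0.3145 -0.3737 -0.1439]
[ 0.6551 -0.1964 -3.3958]
ball px [([335, 238, 104, 50], 3539), ([280, 254, 10, 33], 222)]
```

Emit:
{"fn": "drive_tool", "kwargs": {"targets": [[0,0,0,0,0,0,1],[0,0,0,0,0,0,1],[0,0,0,0,0,0,1],[0,0,0,0,0,0,1],[0,0,0,0,0,0,1],[0,0,0,0,0,0,1],[0,0,0,0,0,0,1],[0,0,0,0,0,0,1],[0,0,0,0,0,0,1],[0,0,0,0,0,0,1]]}}

```text
clock: 14.68
position: [0.6049, -0.2272, 0.1889]
orientation: [0.33, 0.92, 0.199, 0.071]
force: [-0.1, -0.5, -3.3]
grip_width: 0.149
finger_force: 88.2
```

```bash
sed -i 's/m\[:,:280\]=0/m[:,:60]=0/' h.py; python3 -c "
from h import *
report(.018,.010);print(arm.observe()['force']);balls()"
```

```text
lip [ 0.5655 -0.275   0.122 ] tilt 24.41193041242151 az -129.5214035115585 ahead -0.018436281215650756 side -0.0003276893817223139 up 0.010017079164093265
shift tool mm [ 0.3277 -0.4043 -0.1647]
[-0.11   -0.4996 -3.2893]
ball px [([60, 229, 12, 30], 255), ([60, 257, 50, 46], 1869), ([175, 260, 49, 48], 1866), ([117, 266, 53, 50], 2091)]
```

Emit:
{"fn": "drive_tool", "kwargs": {"targets": [[0,0,0,0,0,0,1],[0,0,0,0,0,0,1],[0,0,0,0,0,0,1],[0,0,0,0,0,0,1],[0,-0.7,-1.7,-0.02,0,0,1],[0,-1.5,-3.3,-0.04,0,0,1],[0,-1.5,-3.3,-0.04,0,0,1],[0,-1.5,-3.3,-0.04,0,0,1],[0,-1.5,-3.3,-0.04,0,0,1],[0,-1.5,-3.3,-0.04,0,0,1],[0,-1.5,-3.3,-0.04,0,0,1],[0,0,0,0,0,0,1]]}}

```text
clock: 15.73
position: [0.5918, -0.2433, 0.2018]
orientation: [0.319, 0.885, 0.318, 0.114]
force: [0.5, 0.8, -3.4]
grip_width: 0.15
finger_force: 88.3
```

```bash
python3 -c "
from h import *
report(.018,.010);print(arm.observe()['force'],arm.observe()['grip_width']);balls()
S=arm.snapshot('scene');cv2.imwrite('pics/s9.png',S[:,:,::-1]);m=mask(S,'ball')
n,l,s,c=cv2.connectedComponentsWithStats(m);print([(c[i].round(1).tolist(),int(s[i,4])) for i in range(1,n) if s[i,4]>8])
S=cv2.imread('pics/s7.png')[:,:,::-1].copy();m=mask(S,'ball')
n,l,s,c=cv2.connectedComponentsWithStats(m);print([(c[i].round(1).tolist(),int(s[i,4])) for i in range(1,n) if s[i,4]>8])"
```

```text
lip [ 0.5647 -0.2759  0.1212] tilt 39.467304624008925 az -129.67121105536188 ahead -0.017256627667035205 side -0.0002862805463583077 up 0.009172809591023914
shift tool mm [ 0.2865  1.0997 -0.1657]
[ 0.5229  0.7997 -3.3947] 0.14954300591729608
ball px [([60, 222, 56, 44], 1463), ([488, 229, 32, 87], 429)]
[([409.3, 185.6], 483), ([246.6, 225.2], 358), ([144.0, 271.0], 1159), ([224.0, 313.6], 43), ([465.1, 354.8], 621), ([255.1, 376.8], 212), ([264.9, 388.0], 9), ([255.7, 393.4], 19), ([204.9, 424.2], 2752), ([260.5, 402.4], 11)]
[([409.3, 185.6], 485), ([152.1, 260.2], 1778), ([288.8, 267.8], 58), ([314.0, 268.8], 169), ([457.2, 357.9], 1241), ([256.2, 377.3], 235), ([257.5, 393.4], 17), ([204.9, 424.2], 2751)]
```

All four balls have left the trough: the wrist view shows none in it, the scene view shows balls inside the jar mouth, and there is nothing new on the bench. I'll lift and level the chute.

Emit:
{"fn": "drive_tool", "kwargs": {"targets": [[0,10,-12,0,0,0,1],[0,19,-23,0,0,0,1],[0,19,-23,0,0,0,1],[0,12,-14,0.06,0,0,1],[0,0,0,0.11,0,0,1],[0,0,0,0.12,0,0,1],[0,0,0,0.12,0,0,1],[0,0,0,0.12,0,0,1],[0,0,0,0.1,0,0,1],[0,0,0,0.06,0,0,1],[0,0,0,0,0,0,1],[0,0,0,0,0,0,1]]}}

```text
clock: 16.83
position: [0.5939, -0.2401, 0.2971]
orientation: [0.337, 0.941, -0.001, 0.0]
force: [0.3, -0.0, -2.8]
grip_width: 0.147
finger_force: 88.3
```

```bash
cat >> h.py <<'E'
def to(X,q):
    p,r=pose();print("p",p,"shift",totool(X),"rotvec",(r.inv()*Ro.from_quat(q)).as_rotvec())
E
python3 -c "
from h import *
to([.6345,-.0279,.16],[.6593,.7519,.0003,.0004]);print(lip())"
```

```text
p [ 0.5939 -0.2401  0.2971] shift [103.5 189.9 136.6] rotvec [-0.0022  0.001   0.7517]
(array([ 0.5405, -0.305 ,  0.2619]), np.float64(-0.10083904563134717), np.float64(-129.42405036793562))
```

Emit:
{"fn": "drive_tool", "kwargs": {"targets": [[8,14,0,0,0,0,1],[15,27,0,0,0,0,1],[18,34,0,0,0,0,1],[18,34,0,0,0,0,1],[18,34,0,0,0,0,1],[15,27,0,0,0,0,1],[10,18,0,0,0,0,1],[2,3,0,0,0,0.1,1],[0,0,10,0,0,0.12,1],[0,0,15,0,0,0.12,1],[0,0,20,0,0,0.12,1],[0,0,20,0,0,0.12,1]]}}

```text
clock: 17.83
position: [0.6341, -0.0284, 0.2304]
orientation: [0.596, 0.803, -0.001, 0.0]
force: [0.1, 0.1, -3.2]
grip_width: 0.145
finger_force: 88.3
```

Emit:
{"fn": "drive_tool", "kwargs": {"targets": [[0,0,20,0,0,0.12,1],[0,0,15,0,0,0.05,1],[0,0,10,0,0,0,1],[0,0,0,0,0,0,1],[0,0,0,0,0,0,1]]}}

```text
clock: 18.25
position: [0.6341, -0.0286, 0.1859]
orientation: [0.659, 0.752, -0.001, -0.0]
force: [0.8, 0.3, -1.8]
grip_width: 0.149
finger_force: 88.1
```

```bash
python3 -c "
from h import *
to([.6345,-.0279,.1125],[.6593,.7519,.0003,.0004])"
```

```text
p [ 0.6341 -0.0286  0.1859] shift [ 0.7  0.6 73.4] rotvec [-0.0033  0.0016  0.0012]
```

Emit:
{"fn": "drive_tool", "kwargs": {"targets": [[0.7,0.5,15,-0.003,0.002,0,1],[0,0,22,0,0,0,1],[0,0,18,0,0,0,1],[0,0,9,0,0,0,1],[0,0,4,0,0,0,1],[0,0,3,0,0,0,1],[0,0,1.5,0,0,0,1],[0,0,0,0,0,0,1],[0,0,0,0,0,0,1]]}}

```text
clock: 19.0
position: [0.6349, -0.0277, 0.1138]
orientation: [0.659, 0.752, 0.0, 0.001]
force: [-0.5, 0.2, -3.1]
grip_width: 0.145
finger_force: 88.2
```

Emit:
{"fn": "drive_tool", "kwargs": {"targets": [[0,0,1.2,0,0,0,1],[0,0,1,0,0,0,1],[0,0,0,0,0,0,1]]}}

```text
clock: 19.25
position: [0.6349, -0.0277, 0.1119]
orientation: [0.659, 0.752, 0.0, 0.001]
force: [-2.0, -0.3, 7.0]
grip_width: 0.148
finger_force: 89.8
```

Emit:
{"fn": "drive_tool", "kwargs": {"targets": [[0,0,0,0,0,0,0.7],[0,0,0,0,0,0,0.5],[0,0,0,0,0,0,0.2],[0,0,0,0,0,0,0],[0,0,0,0,0,0,0],[0,0,-15,0,0,0,0],[0,0,-35,0,0,0,0],[0,0,-40,0,0,0,0],[0,0,-40,0,0,0,0],[0,0,0,0,0,0,0]]}}

```text
clock: 20.08
position: [0.6363, -0.0278, 0.2493]
orientation: [0.659, 0.752, 0.003, 0.005]
force: [0.1, 0.0, 1.4]
grip_width: 0.999
finger_force: 0.0
```

```bash
python3 - <<'E'
from h import *
to([.475,.30,.20],[.6593,.7519,.0003,.0004])
c=arm.get_calibration("wrist");im=arm.snapshot("wrist")
_,s,k=blob(im,"blue",322,253,65);m=np.zeros(im.shape[:2],np.uint8);cv2.drawContours(m,[k],-1,1,-1);print(s)
for y in range(s[1],s[1]+s[3],16):
    x=np.flatnonzero(m[y]);P=onplane(c,[(x.min(),y),(x.max()+1,y)],.143);print(y,P[0,:2],P[1,:2])
E
```

```text
p [ 0.6363 -0.0278  0.2493] shift [ 346.2 -117.6   46.8] rotvec [ 0.0092  0.0035 -0.    ]
[ 298  188   22   92 1901]
188 [0.6252 0.0002] [0.637  0.0018]
204 [ 0.6264 -0.0093] [ 0.6389 -0.0077]
220 [ 0.6276 -0.0191] [ 0.6402 -0.0174]
236 [ 0.6288 -0.029 ] [ 0.6416 -0.0274]
252 [ 0.6301 -0.0392] [ 0.6424 -0.0376]
268 [ 0.6314 -0.0496] [ 0.6438 -0.048 ]
```

The chute stands upright at its original place and the bar position is unchanged. Next I'll fetch the lid.

Emit:
{"fn": "drive_tool", "kwargs": {"targets": [[20,-6,0,0,0,0,0],[36,-12,0,0,0,0,0],[36,-12,0,0,0,0,0],[36,-12,5,0,0,0,0],[36,-12,5,0,0,0,0],[36,-12,5,0,0,0,0],[36,-12,5,0,0,0,0],[36,-12,5,0,0,0,0],[36,-12,5,0,0,0,0],[30,-12,5,0,0,0,0],[10,-4,0,0,0,0,0],[0,0,0,0,0,0,0]]}}

```text
clock: 21.13
position: [0.4705, 0.3039, 0.2046]
orientation: [0.658, 0.753, -0.001, -0.0]
force: [0.2, -0.4, -0.1]
grip_width: 1.001
finger_force: 0.0
```

```bash
python3 - <<'E'
from h import *
c=arm.get_calibration("wrist");p,r=pose();im=arm.snapshot("wrist");cv2.imwrite("pics/w10.png",im[:,:,::-1])
q=cv2.projectPoints(np.float64([[.484,.327,.02]]),cv2.Rodrigues(c["R"])[0],c["t"],c["intrinsics"],c["D"])[0].ravel();print(p,q)
_,s,k=blob(im,"red",int(q[0]),int(q[1]),110);e=cv2.fitEllipse(cv2.convexHull(k));X=onplane(c,[e[0]],.0165)[0];print(s,e,X,totool([X[0],X[1],.026]))
C=onplane(c,cv2.convexHull(k).reshape(-1,2),.016);cc,rr=cv2.minEnclosingCircle(np.float32(C[:,:2]*1000));print(cc,rr)
# jar mouth re-look from top: arm is away
T=arm.snapshot("top");S=arm.snapshot("scene");cv2.imwrite("pics/t10.png",T[:,:,::-1]);cv2.imwrite("pics/s10.png",S[:,:,::-1])
for n,I,(x0,y0,R) in(("top",T,(436,233,60)),("scene",S,(220,310,60))):
    m=mask(I,"ball");m2=np.zeros_like(m);m2[y0-R:y0+R,x0-R:x0+R]=m[y0-R:y0+R,x0-R:x0+R]
    k,l,s,cc=cv2.connectedComponentsWithStats(m2);print(n,[(cc[i].round(1).tolist(),int(s[i,4])) for i in range(1,k) if s[i,4]>4])
E
```

```text
[0.4705 0.3039 0.2046] [334.6175 184.836 ]
[ 286  128  100  100 7771] ((335.4239501953125, 177.0659942626953), (98.79280853271484, 99.965087890625), 47.201927185058594) [0.484  0.3327 0.0165] [ 28.3  16.5 178.8]
(484.1270446777344, 331.3802795410156) 39.173397064208984
top [([441.3, 173.4], 13), ([479.1, 186.1], 932), ([427.4, 234.0], 57), ([437.0, 242.7], 41)]
scene [([168.0, 261.2], 308), ([224.0, 313.6], 42), ([255.0, 369.0], 7)]
```

Emit:
{"fn": "drive_tool", "kwargs": {"targets": [[28,16,20,0,0,0,0],[0,0,38,0,0,0,0],[0,0,38,0,0,0,0],[0,0,38,0,0,0,0],[0,0,28,0,0,0,0.2],[0,0,10,0,0,0,0.4],[0,0,4,0,0,0,0.4],[0,0,0,0,0,0,0.4],[0,0,0,0,0,0,0.4]], "squeeze": 40}}

```text
clock: 22.03
position: [0.4855, 0.3319, 0.0312]
orientation: [0.66, 0.752, 0.001, 0.001]
force: [1.1, -0.5, 0.8]
grip_width: 0.601
finger_force: 0.0
```

```bash
python3 -c "
from h import *
to([.484,.3315,.0265],[.6593,.7519,.0,.0]);print(arm.observe()['force'],arm.observe()['grip_width'])"
```

```text
p [0.4855 0.3319 0.0312] shift [-0.2 -1.5  4.7] rotvec [ 0.0023 -0.0001 -0.0007]
[ 1.074  -0.471   0.7651] 0.6010723877292359
```

Emit:
{"fn": "drive_tool", "kwargs": {"targets": [[0,-1.5,3.5,0,0,0,0.5],[0,0,0,0,0,0,0.7],[0,0,0,0,0,0,1],[0,0,0,0,0,0,1],[0,0,0,0,0,0,1],[0,0,0,0,0,0,1]], "squeeze": 40}}

```text
clock: 22.53
position: [0.4831, 0.3318, 0.027]
orientation: [0.659, 0.752, 0.0, 0.001]
force: [-2.9, -1.9, 6.2]
grip_width: 0.282
finger_force: 39.4
```

Emit:
{"fn": "drive_tool", "kwargs": {"targets": [[0,0,-15,0,0,0,1],[0,0,-30,0,0,0,1],[0,0,-35,0,0,0,1],[0,0,-35,0,0,0,1],[0,0,-35,0,0,0,1],[0,0,-30,0,0,0,1],[0,0,-10,0,0,0,1],[0,0,0,0,0,0,1]]}}

```text
clock: 23.2
position: [0.4835, 0.3322, 0.2194]
orientation: [0.659, 0.752, 0.002, 0.001]
force: [0.3, 0.1, -1.3]
grip_width: 0.285
finger_force: 39.5
```

```bash
python3 -c "
from h import *
to([.5535,-.289,.20],[.6593,.7519,.0,.0]);print(arm.observe()['force'],arm.observe()['grip_width'])
c=arm.get_calibration('wrist');im=arm.snapshot('wrist');m=mask(im,'red');n,l,s,cc=cv2.connectedComponentsWithStats(m);print([(cc[i].round(),s[i]) for i in range(1,n) if s[i,4]>200])
cv2.imwrite('pics/w12.png',im[:,:,::-1])"
```

```text
p [0.4835 0.3322 0.2194] shift [-625.1  -12.    18.6] rotvec [ 0.0051 -0.0012  0.0002]
[ 0.2978  0.1451 -1.2889] 0.28491934117392187
[(array([313., 281.]), array([  211,   197,   204,   191, 23628], dtype=int32))]
```

```bash
python3 - <<'E'
from h import *
from scipy.optimize import least_squares
im=cv2.imread("pics/w12.png")[:,:,::-1].copy();c=arm.get_calibration("wrist");p,r=pose()
_,s,k=blob(im,"red",313,281,120);H=cv2.convexHull(k).reshape(-1,2);U=H[(H[:,1]<285)]
P=onplane(c,U,p[2]-.011)
f=least_squares(lambda v:np.hypot(P[:,0]-v[0],P[:,1]-v[1])-.040,[p[0],p[1]],loss="soft_l1",f_scale=.001);print(len(U),f.x,np.abs(f.fun).max())
print("lid in tool mm",r.inv().apply(np.r_[f.x,p[2]]-p)*1000)
E
```

```text
30 [0.4829 0.3313] 0.00028306209466710114
lid in tool mm [-0.6256 -0.219  -0.0006]
```

Emit:
{"fn": "drive_tool", "kwargs": {"targets": [[-20,0,0,0,0,0,1],[-38,0,0,0,0,0,1],[-41,0,0,0,0,0,1],[-41,0,0,0,0,0,1],[-41,0,0,0,0,0,1],[-41,0,0,0,0,0,1],[-41,0,0,0,0,0,1],[-41,0,0,0,0,0,1],[-41,0,0,0,0,0,1],[-41,-2,0,0,0,0,1],[-41,-2,0,0,0,0,1],[-41,-2,0,0,0,0,1]]}}

```text
clock: 24.25
position: [0.5371, -0.1349, 0.2143]
orientation: [0.659, 0.752, -0.001, -0.001]
force: [0.5, 0.5, -0.8]
grip_width: 0.282
finger_force: 39.5
```

Emit:
{"fn": "drive_tool", "kwargs": {"targets": [[-41,-2,0,0,0,0,1],[-41,-2,0,0,0,0,1],[-41,-2,0,0,0,0,1],[-25,0,0,0,0,0,1],[-10,0,0,0,0,0,1],[0,0,0,0,0,0,1],[0,0,0,0,0,0,1]]}}

```text
clock: 24.83
position: [0.5523, -0.29, 0.2147]
orientation: [0.659, 0.752, -0.0, -0.001]
force: [-0.6, 1.3, -0.8]
grip_width: 0.289
finger_force: 39.5
```

```bash
python3 -c "
from h import *
to([.5535,-.289,.129],[.6593,.7519,.0,.0]);print(arm.observe()['force'],arm.observe()['grip_width'])"
```

```text
p [ 0.5523 -0.29    0.2147] shift [ 0.7  1.4 85.7] rotvec [-0.0015 -0.0012 -0.0005]
[-0.5868  1.2712 -0.7736] 0.2894973168896837
```

The lid sits within 1 mm of the tool axis. I'll centre it on the mouth and lower it.

Emit:
{"fn": "drive_tool", "kwargs": {"targets": [[1.3,1.6,15,0,0,0,1],[0,0,25,0,0,0,1],[0,0,20,0,0,0,1],[0,0,8,0,0,0,1],[0,0,6,0,0,0,1],[0,0,5,0,0,0,1],[0,0,4,0,0,0,1],[0,0,0,0,0,0,1],[0,0,0,0,0,0,1]]}}

```text
clock: 25.58
position: [0.5543, -0.2891, 0.1339]
orientation: [0.659, 0.752, -0.0, 0.001]
force: [0.6, -0.1, -1.0]
grip_width: 0.284
finger_force: 39.5
```

```bash
python3 -c "
from h import *
to([.5535,-.289,.128],[.6593,.7519,.0,.0]);print(arm.observe()['force'],arm.observe()['grip_width'])"
```

```text
p [ 0.5543 -0.2891  0.1339] shift [ 0.2 -0.8  5.9] rotvec [0.0007 0.0011 0.    ]
[ 0.5644 -0.096  -0.9752] 0.28445296403767284
```

Emit:
{"fn": "drive_tool", "kwargs": {"targets": [[0.6,-0.8,2.5,0,0,0,1],[0,0,2,0,0,0,1],[0,0,1,0,0,0,1],[0,0,0.7,0,0,0,1],[0,0,0,0,0,0,1],[0,0,0,0,0,0,1]]}}

```text
clock: 26.08
position: [0.5534, -0.2887, 0.1288]
orientation: [0.659, 0.752, -0.0, 0.001]
force: [-6.6, 4.0, 17.7]
grip_width: 0.284
finger_force: 41.3
```

Emit:
{"fn": "drive_tool", "kwargs": {"targets": [[0,0,-1,0,0,0,1],[0,0,0,0,0,0,1],[0,0,0,0,0,0,0.68],[0,0,0,0,0,0,0.6],[0,0,0,0,0,0,0.4],[0,0,0,0,0,0,0.3],[0,0,-12,0,0,0,0.2],[0,0,-30,0,0,0,0],[0,0,-35,0,0,0,0],[0,0,-35,0,0,0,0],[0,0,0,0,0,0,0]]}}

```text
clock: 27.0
position: [0.5546, -0.2894, 0.2485]
orientation: [0.659, 0.752, 0.0, 0.005]
force: [0.6, -0.3, 1.2]
grip_width: 0.999
finger_force: 0.0
```

```bash
python3 - <<'E'
from h import *
c=arm.get_calibration("wrist");im=arm.snapshot("wrist");S=arm.snapshot("scene");q=cv2.projectPoints(np.float64([[.5535,-.289,.118]]),cv2.Rodrigues(c["R"])[0],c["t"],c["intrinsics"],c["D"])[0].ravel();print(q)
_,s,k=blob(im,"red",int(q[0]),int(q[1]),85);H=cv2.convexHull(k).reshape(-1,2);P=onplane(c,H,.1175);print(s,cv2.minEnclosingCircle(np.float32(P[:,:2]*1000)),onplane(c,[cv2.fitEllipse(H)[0]],.1175))
_,s,k=blob(S,"red",219,303,30);S0=cv2.imread("pics/scene0.png")[:,:,::-1].copy();print("now",s,"start",blob(S0,"red",219,303,30)[1])
for I in(S,S0):
    _,s,k=blob(I,"red",219,303,30);P=onplane(arm.get_calibration("scene"),k.reshape(-1,2),.118);print(cv2.fitEllipse(cv2.convexHull(k)))
E
```

```text
[310.1903 224.9992]
[  249   167   122   116 10871] ((553.2020874023438, -290.2743225097656), 40.55333709716797) [[ 0.5532 -0.289   0.1175]]
now [ 199  287   41   35 1116] start [ 199  287   41   35 1100]
((218.91470336914062, 303.904296875), (34.23203659057617, 41.07575225830078), 70.99915313720703)
((218.9895782470703, 303.6575927734375), (33.81682586669922, 40.754878997802734), 71.008056640625)
```

The lid is centred to about 1 mm and looks the same as at the start. I'm handing the job in.

```bash
python3 -c "
from workcell import arm
print(arm.sign_off())"
```

```text
the job is handed in; nothing more can be done
None
```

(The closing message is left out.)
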